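# Drive a locating dowel home with the spring striker

## Task

A steel locating dowel still stands out of the controller housing clamped in the spring-striker fixture. Draw the striker back by its upright post until its sear catches, let go so that it stays cocked, then press the trigger pad to fire it and drive the dowel home, flush with the housing. Let the shot do the work: do not push the dowel in by hand, and leave the jar, spool and wooden block where they are.

Things in the scene. Friction and masses are not known exactly. Their poses are not given: they have to be found in the camera images.
- driver: Spring-striker fixture fixed to the bench, steel base 380 x 110 mm; origin on the bench under the draw post's rest place; +x is the firing direction (towards dowel and housing), z up. The barrel behind the post is 68 mm high, the bearing 66 mm ahead of it 66 mm high. The squat black knob (32 mm wide, 92 mm high) on the housing, 165 mm ahead, is a fixed hold-down, not to be used.
- draw_post (a point): Centre of the top of the draw post: upright plain round black bar, 18 mm diameter, bare for 60 mm below its top, which stays 120 mm above the bench. Axes as the fixture's. It slides straight along -x: sear catches 45 mm back, end stop 55 mm. Spring pull 2 N at rest, 11 N at 45 mm, a few N more riding over the sear. Let go past 45 mm, it comes forward to 45 mm and stays cocked.
- trigger_pad (a point): Centre of the top of the trigger pad: flat steel plate 32 (x) by 36 (y) by 7 mm, top 75 mm above the bench, centre 25 mm behind (-x) and 70 mm to +y of the post's rest place. Axes as the fixture's. It goes straight down 14 mm against 4 to 8 N; by 9 mm down the cocked striker is let go. It springs back up. It dips by itself while the striker is drawn over the sear.
- striker (a joint): Slide of the striker in m: 0 when it rests on a dowel standing 10 mm proud, grows as it is drawn back, 0.045 cocked on the sear, 0.055 at the end stop; -0.010 after a full shot, its face having followed the dowel to the housing.
- dowel (a joint): How far the steel dowel (12 mm diameter, on the striker's line 50 mm above the bench, its head touching the striker's face) has been driven in, in m: 0 to 0.003 at the start (10 to 7 mm proud), 0.010 home and flush. Tight fit: it takes about 10 N to move and stays where it is left.
- flux_jar: White plastic jar, 56 mm diameter, 60 mm high, loose on the bench on the -y side of the fixture; origin at the centre of its underside. A bystander.
- solder_spool: Grey spool, 60 mm diameter, 30 mm high, lying flat, loose on the bench on the +y side of the fixture; origin at the centre of its underside. A bystander.
- wood_block: Wooden block 90 x 80 x 30 mm, loose on the bench near the housing on the -y side; origin at the centre of its underside. A bystander.

How it is judged:
By the outcome, as a careful person would: the job done as asked, in the order asked, and still so for the second after the job is handed in, with the robot touching nothing.
It also fails if it takes over 40 s, if anything falls off the work surface, if the arm or the gripper's body presses on something with over 40 N, if the wrist force passes 120 N, or if a joint passes its speed limit or range.

## Robot

A 6-joint arm with a two-finger parallel gripper is mounted at the origin on the work surface. World frame = base frame: x ahead of the robot, y to its left, z up, the work surface at z = 0. Lengths are in m, angles in degrees, forces in N, time in s.
With the tool pointing down it reaches from about 0.3 to 0.75 m from the base axis. Payload 8.5 kg.
Tool frame: the origin (TCP) lies at the very end of the fingers, on their centre line; the grasp point (between the pads) lies 19 mm behind it; z points along the fingers, y is the line along which they close (so a half turn about z gives the same grasp; the last joint's range is limited). The gripper opens to 85 mm and grips with 20 to 120 N. Pads are 22 mm wide; open, the fingers measure 114 mm over their backs; the gripper's body (76 mm by 85 mm) begins 54 mm behind the grasp point. The pads swing forward as they close: fully open they stand 13 mm farther back than shut.
Start: joints at [-83.669, 21.807, 74.336, -0, 83.858, -12.336], TCP at [0.176, -0.521, 0.231] pointing down, gripper open.
Joint ranges: [-178.18, 178.18], [-50.72, 133.34], [12.68, 142.11], [-81.47, 261.47], [9.98, 163.14], [-165.26, 165.26]. Speed limits (degrees/s): [136.94, 136.94, 180, 180, 180, 180].

## Interface

Orientations are given as [roll, pitch, yaw] about the fixed x, y, z axes, in that order (R = Rz(yaw) Ry(pitch) Rx(roll)).
In Python, from workcell import robot, vision, ticket gives the robot as it stands.
- The arm moves only by the tool apply_moves, never from a script. Its argument "motion" is a list of rows, each an object of numbers: "gripper": the opening, from -1 (shut) to 1 (fully open), so that 0 is half open; "x", "y", "z": the shift along the tool's x, y, z in mm; "wx", "wy", "wz": the turn, a rotation vector about the tool's x, y, z in rad. A call has 1 to 12 rows; each row shifts and turns the commanded pose from where the row before left it, along the tool's axes as they then stand; what a row does not reach is not made up. A row lasts 1/10 s, in which the tool goes at most 50 mm and 8.59 degrees, less where a joint would pass 70% of its speed; a pose out of reach is approached as far as the arm can. A call with a gripper value outside its range is refused whole. The fingers move at their own pace and stop on an object; "force" is the grip in N (left out, the last holds). Time passes only in rows, so rows that do not move let the fingers close. It gives the time, the measured TCP pose, the force, the opening and the grip force at its end, in the units of the state.
- robot.state(): the state, without advancing time (a new reading comes with each control period).
- vision.grab_frame(name): name is "side" or "top" or "wrist"; returns a dict with "color" (400x640x3 uint8, blue, green, red), "fx", "fy", "cx", "cy" (pixels), "R" (3x3) and "t" (3): a world point X has camera coordinates R X + t. Camera axes: x right, y down, z forward; pixel columns grow to the right and rows downward; lengths in m; the calibration is good to about 2 mm. A picture is of the moment at which its call begins. There is no depth.
- ticket.sign_off(): hands the job in; it is judged then, once.
The state is a dict: "t": time; "joints": joint angles; "joint_vel": joint speeds; "joint_efforts": joint torques, N m; "tcp_pos": TCP position; "eef_rot": TCP orientation; "contact_force": force on the tool from outside, world axes, zero at the start; "ft_torque": the same for the moment, N m; "width": finger opening in m; "gripper_force": force on a finger pad.
Only numpy, scipy, OpenCV 4.12 (cv2) and the standard library are available. Lean on these libraries where they do the work, as an engineer would, in place of code of your own. Each camera call takes 0.05 s, during which the arm holds its last target. There are 200 camera calls.

## Working session

There is one attempt and no reset: what is moved stays moved. The work goes in short steps, Python scripts to look and compute and a tool call to move; the robot and the scene stay as the last step left them, time stands still between calls to the robot, and variables do not carry over. Pictures are saved under pics/ and viewed, at most 10 in all, crops included, and the job is handed in when it is done.

Besides the shell and the picture viewer there is one more tool, called after ">>>" by a JSON object that holds its "name" and its "arguments", one argument or row to a line. apply_moves: Moves the arm, as the interface text tells. Its arguments: {"type":"object","properties":{"motion":{"type":"array","items":{"type":"object","properties":{"gripper":{"type":"number"},"x":{"type":"number"},"y":{"type":"number"},"z":{"type":"number"},"wx":{"type":"number"},"wy":{"type":"number"},"wz":{"type":"number"}}}},"force":{"type":"number"}},"required":["motion"]}

```bash
mkdir -p pics; ls; python3 - <<'E'
from workcell import robot, vision
import cv2,pickle
d={}
for n in("top","side"):
    f=vision.grab_frame(n);d[n]=f;cv2.imwrite(f"pics/{n}1.png",f["color"])
    print(n,f["fx"],f["cx"],f["cy"],f["R"],f["t"])
pickle.dump(d,open("f.pkl","wb"))
s=robot.state();print(s["t"],s["tcp_pos"],s["eef_rot"],s["width"])
E
```

```text
pics
top 433.1761593487755 315.3360631236683 202.5688876757197 [[-2.17196200e-02 -9.99764071e-01  2.46138885e-04]
 [-9.90416701e-01  2.14829621e-02 -1.36430349e-01]
 [ 1.36392874e-01 -3.20699541e-03 -9.90649635e-01]] [0.04140666 0.59241494 0.95690326]
side 425.6953930747005 320.11966118021326 196.33046324529653 [[-0.79075692 -0.61181269 -0.01971595]
 [-0.40053585  0.54150487 -0.73915053]
 [ 0.46289796 -0.57659145 -0.67325164]] [0.49268939 0.29956366 0.69246598]
0.1 [ 0.17599832 -0.52079663  0.23077311] [-1.79924983e+02 -1.54854781e-02  1.86679731e+01] 0.08492836540384967
```

View pics/top1.png

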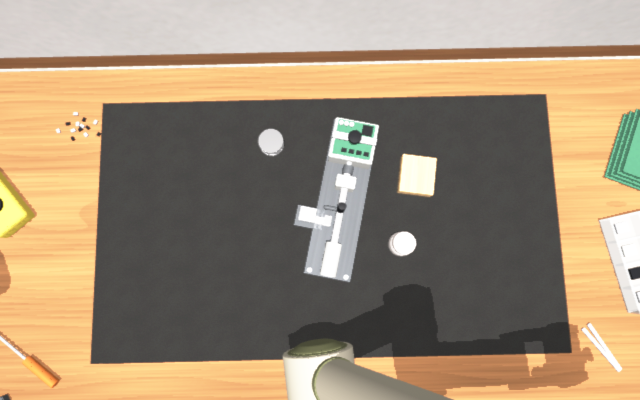

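View pics/side1.png

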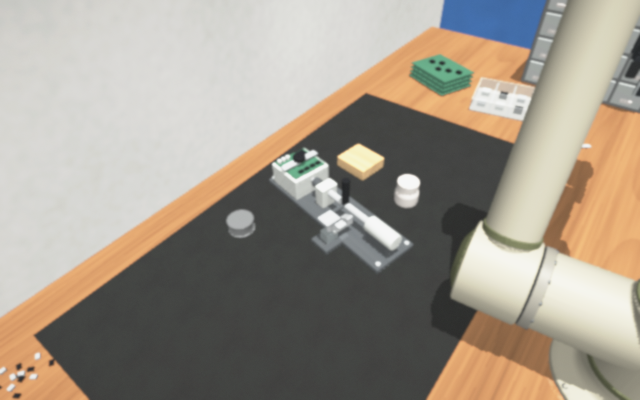

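The top view shows the post near (342,207), the pad near (314,215) and the hold-down knob near (355,137). In the side view the post top is near (346,181). I'll enlarge both.

```bash
python3 - <<'E'
import cv2,pickle,numpy as np
d=pickle.load(open("f.pkl","rb"))
a=d["top"]["color"][165:240,290:365];b=d["side"]["color"][165:240,295:370]
r=lambda i:cv2.resize(i,(400,400),interpolation=cv2.INTER_CUBIC)
cv2.imwrite("pics/c1.png",np.hstack([r(a),r(b)]))
E
```

```text
(no output)
```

View pics/c1.png

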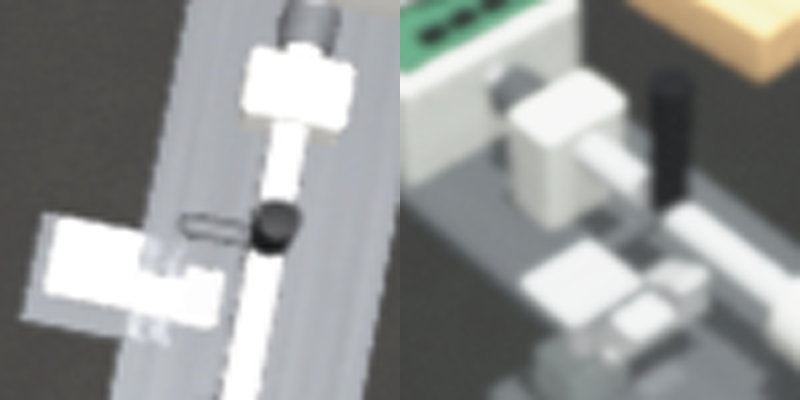

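```bash
cat >h.py <<'E'
import numpy as np
def onplane(f,u,v,z):
    d=f["R"].T@np.array([(u-f["cx"])/f["fx"],(v-f["cy"])/f["fy"],1]);c=-f["R"].T@f["t"]
    return c+d*(z-c[2])/d[2]
def proj(f,X):
    p=f["R"]@np.asarray(X)+f["t"];return f["fx"]*p[0]/p[2]+f["cx"],f["fy"]*p[1]/p[2]+f["cy"]
E
python3 - <<'E'
import pickle,numpy as np
from h import *
d=pickle.load(open("f.pkl","rb"))
T,S=d["top"],d["side"]
P=onplane(T,341.9,206.6,.12);K=onplane(T,355,137,.092)
print("post",P,onplane(S,346.2,180,.12));print("pad",onplane(T,307.3,214.1,.075),onplane(S,328.9,218.3,.075))
print("knob",K,onplane(S,300,156,.092),np.linalg.norm((K-P)[:2]),np.degrees(np.arctan2(*(K-P)[1::-1])))
for n,u,v,h in(("jar",403,243,.06),("spool",271,141,.03),("block",418,173,.03)):print(n,onplane(T,u,v,h))
E
```

```text
post [ 0.57241893 -0.02718681  0.12      ] [ 0.57311489 -0.02879308  0.12      ]
pad [0.56305317 0.04700243 0.075     ] [0.56142714 0.0477676  0.075     ]
knob [ 0.73170976 -0.06290865  0.092     ] [ 0.72998438 -0.06352021  0.092     ] 0.1632471071487325 -12.639771678916789
jar [ 0.49531495 -0.16477851  0.06      ]
spool [0.74441576 0.13052388 0.03      ]
block [ 0.65951835 -0.21418812  0.03      ]
```

>>> {"name": "apply_moves", "arguments": {
  "motion": [
    {"gripper": 1,"wz": 0.1365},
    {"gripper": 1,"wz": 0.1365},
    {"gripper": 1,"wz": 0.1365},
    {"gripper": 1,"wz": 0.1365},
    {"x": 14,"y": -28},
    {"x": 14,"y": -28},
    {"x": 14,"y": -28},
    {"x": 14,"y": -28},
    {"x": 14,"y": -28},
    {"x": 14,"y": -28},
    {"x": 14,"y": -28},
    {"x": 14,"y": -28}
  ],
  "force": 60
}}

```text
schema error: expected keys gripper, x, y, z, wx, wy, wz
```

>>> {"name": "apply_moves", "arguments": {
  "motion": [
    {"x": 14,"y": -28},
    {"x": 14,"y": -28},
    {"x": 14,"y": -28},
    {"x": 14,"y": -28},
    {"x": 14,"y": -28},
    {"x": 14,"y": -28},
    {"x": 14,"y": -28},
    {"x": 14,"y": -28},
    {"x": 14,"y": -28},
    {"x": 14,"y": -28},
    {"x": 0},
    {"x": 0}
  ]
}}

```text
schema error: expected keys gripper, x, y, z, wx, wy, wz
```

```bash
cat >>h.py <<'E'
def rel(target,s):
    "target tcp in the tool's axes, mm"
    from scipy.spatial.transform import Rotation as Ro
    return Ro.from_euler("xyz",s["eef_rot"],degrees=True).inv().apply(np.array(target)-s["tcp_pos"])*1e3
E
python3 - <<'E'
from workcell import robot,vision
from h import *
import cv2,pickle
s=robot.state();print(s["t"],s["tcp_pos"],s["eef_rot"],s["contact_force"],rel([.5727,-.028,.085],s))
f=vision.grab_frame("wrist");cv2.imwrite("pics/w1.png",f["color"]);pickle.dump(f,open("w1.pkl","wb"))
for n,X in(("post",[.5727,-.028,.12]),("pad",[.563,.0465,.075])):print(n,proj(f,X))
E
```

```text
0.1 [ 0.17599832 -0.52079663  0.23077311] [-1.79924983e+02 -1.54854781e-02  1.86679731e+01] [-0.25787494 -0.05498316  0.35650453] [ 533.52758269 -339.70128996  146.36220107]
post (np.float64(-719.6260903560211), np.float64(-1381.4745915457484))
pad (np.float64(-621.3523707099373), np.float64(-1038.7153297127784))
```

View pics/w1.png

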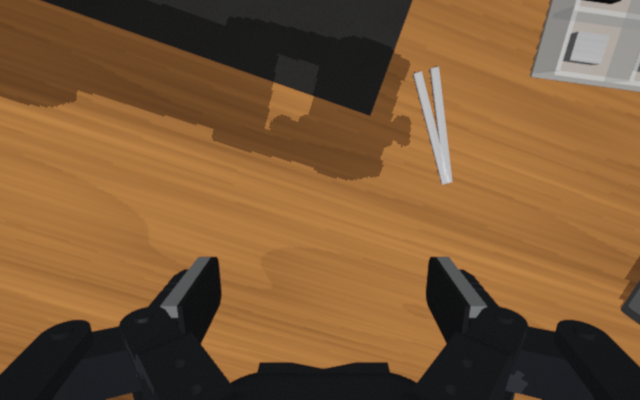

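The moves were refused because every row must carry all seven keys. The arm is still at the start, and the wrist view shows only bare bench and the fingers. I'll resend with full rows.

>>> {"name": "apply_moves", "arguments": {
  "motion": [
    {"gripper": 1,"x": 0,"y": 0,"z": 0,"wx": 0,"wy": 0,"wz": 0.1365},
    {"gripper": 1,"x": 0,"y": 0,"z": 0,"wx": 0,"wy": 0,"wz": 0.1365},
    {"gripper": 1,"x": 0,"y": 0,"z": 0,"wx": 0,"wy": 0,"wz": 0.1365},
    {"gripper": 1,"x": 0,"y": 0,"z": 0,"wx": 0,"wy": 0,"wz": 0.1365},
    {"gripper": 1,"x": 14,"y": -28,"z": 0,"wx": 0,"wy": 0,"wz": 0},
    {"gripper": 1,"x": 14,"y": -28,"z": 0,"wx": 0,"wy": 0,"wz": 0},
    {"gripper": 1,"x": 14,"y": -28,"z": 0,"wx": 0,"wy": 0,"wz": 0},
    {"gripper": 1,"x": 14,"y": -28,"z": 0,"wx": 0,"wy": 0,"wz": 0},
    {"gripper": 1,"x": 14,"y": -28,"z": 0,"wx": 0,"wy": 0,"wz": 0},
    {"gripper": 1,"x": 14,"y": -28,"z": 0,"wx": 0,"wy": 0,"wz": 0},
    {"gripper": 1,"x": 14,"y": -28,"z": 0,"wx": 0,"wy": 0,"wz": 0},
    {"gripper": 1,"x": 14,"y": -28,"z": 0,"wx": 0,"wy": 0,"wz": 0}
  ],
  "force": 60
}}

```text
t: 1.35
tcp_pos: [0.3349, -0.3258, 0.2312]
eef_rot: [-180.0, 0.0, -12.6]
contact_force: [0.0, -0.7, 0.2]
width: 0.0856
gripper_force: 0.0
```

>>> {"name": "apply_moves", "arguments": {
  "motion": [
    {"gripper": 1,"x": 15,"y": -31,"z": 0,"wx": 0,"wy": 0,"wz": 0},
    {"gripper": 1,"x": 15,"y": -31,"z": 0,"wx": 0,"wy": 0,"wz": 0},
    {"gripper": 1,"x": 15,"y": -31,"z": 0,"wx": 0,"wy": 0,"wz": 0},
    {"gripper": 1,"x": 15,"y": -31,"z": 0,"wx": 0,"wy": 0,"wz": 0},
    {"gripper": 1,"x": 15,"y": -31,"z": 0,"wx": 0,"wy": 0,"wz": 0},
    {"gripper": 1,"x": 15,"y": -31,"z": 0,"wx": 0,"wy": 0,"wz": 0},
    {"gripper": 1,"x": 15,"y": -31,"z": 0,"wx": 0,"wy": 0,"wz": 0},
    {"gripper": 1,"x": 15,"y": -31,"z": 0,"wx": 0,"wy": 0,"wz": 0},
    {"gripper": 1,"x": 15,"y": -31,"z": 0,"wx": 0,"wy": 0,"wz": 0},
    {"gripper": 1,"x": 15,"y": -31,"z": 0,"wx": 0,"wy": 0,"wz": 0},
    {"gripper": 1,"x": 0,"y": 0,"z": 0,"wx": 0,"wy": 0,"wz": 0},
    {"gripper": 1,"x": 0,"y": 0,"z": 0,"wx": 0,"wy": 0,"wz": 0}
  ]
}}

```text
t: 2.55
tcp_pos: [0.5483, -0.0567, 0.2309]
eef_rot: [180.0, 0.1, -12.5]
contact_force: [0.1, -0.4, -0.6]
width: 0.0853
gripper_force: 0.0
```

```bash
python3 - <<'E'
from workcell import robot,vision
from h import *
import cv2,pickle
s=robot.state();print(s["t"],s["tcp_pos"],s["eef_rot"],s["contact_force"],rel([.5727,-.028,.085],s))
f=vision.grab_frame("wrist");cv2.imwrite("pics/w2.png",f["color"]);pickle.dump(f,open("w2.pkl","wb"))
for n,X in(("post",[.5727,-.028,.12]),("pad",[.563,.0465,.075]),("knob",[.731,-.063,.092])):print(n,proj(f,X))
E
```

```text
2.55 [ 0.54829412 -0.05674471  0.23086686] [ 1.79991954e+02  5.47070520e-02 -1.25379936e+01] [ 0.0898507  -0.39688556 -0.59091382] [ 17.72301768 -33.37788944 145.84532237]
post (np.float64(278.8958028583295), np.float64(171.47144580438345))
pad (np.float64(206.25824191609865), np.float64(189.24828644192485))
knob (np.float64(275.0011342840881), np.float64(-68.98129214415744))
```

View pics/w2.png

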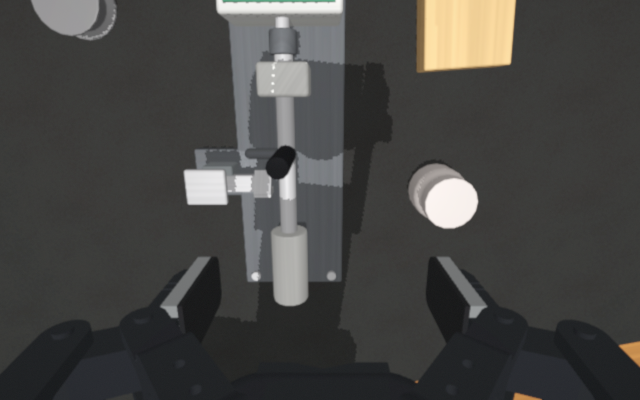

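The wrist view agrees with the measurements: post top at about (277,168) against the predicted (279,171), and the pad centre at (206,187) against (206,189). The fixture yaw also fits, so I'll go over the post and down.

>>> {"name": "apply_moves", "arguments": {
  "motion": [
    {"gripper": 1,"x": 9,"y": -17,"z": 0,"wx": 0,"wy": 0,"wz": 0},
    {"gripper": 1,"x": 9,"y": -16,"z": 10,"wx": 0,"wy": 0,"wz": 0},
    {"gripper": 1,"x": 0,"y": 0,"z": 20,"wx": 0,"wy": 0,"wz": 0},
    {"gripper": 1,"x": 0,"y": 0,"z": 25,"wx": 0,"wy": 0,"wz": 0},
    {"gripper": 1,"x": 0,"y": 0,"z": 25,"wx": 0,"wy": 0,"wz": 0},
    {"gripper": 1,"x": 0,"y": 0,"z": 25,"wx": 0,"wy": 0,"wz": 0},
    {"gripper": 1,"x": 0,"y": 0,"z": 20,"wx": 0,"wy": 0,"wz": 0},
    {"gripper": 1,"x": 0,"y": 0,"z": 12,"wx": 0,"wy": 0,"wz": 0},
    {"gripper": 1,"x": 0,"y": 0,"z": 7,"wx": 0,"wy": 0,"wz": 0},
    {"gripper": 1,"x": 0,"y": 0,"z": 0,"wx": 0,"wy": 0,"wz": 0},
    {"gripper": 1,"x": 0,"y": 0,"z": 0,"wx": 0,"wy": 0,"wz": 0}
  ]
}}

```text
t: 3.7
tcp_pos: [0.5735, -0.0291, 0.088]
eef_rot: [180.0, -0.1, -12.6]
contact_force: [-0.6, 0.1, 1.1]
width: 0.0855
gripper_force: 0.0
```

>>> {"name": "apply_moves", "arguments": {
  "motion": [
    {"gripper": -0.3,"x": 0,"y": 0,"z": 0,"wx": 0,"wy": 0,"wz": 0},
    {"gripper": -0.3,"x": 0,"y": 0,"z": 0,"wx": 0,"wy": 0,"wz": 0},
    {"gripper": -0.3,"x": 0,"y": 0,"z": 0,"wx": 0,"wy": 0,"wz": 0},
    {"gripper": -0.3,"x": 0,"y": 0,"z": 0,"wx": 0,"wy": 0,"wz": 0}
  ]
}}

```text
t: 4.1
tcp_pos: [0.5731, -0.0289, 0.0875]
eef_rot: [180.0, -0.0, -12.6]
contact_force: [0.4, 0.4, -0.9]
width: 0.0306
gripper_force: 0.0
```

```bash
python3 - <<'E'
from workcell import robot,vision
from h import *
import cv2
s=robot.state();print(s["t"],s["tcp_pos"],s["eef_rot"],s["contact_force"],s["width"],rel([.5727,-.028,.087],s))
a=vision.grab_frame("wrist")["color"];b=vision.grab_frame("side")["color"][100:260,230:430]
r=lambda i,w:cv2.resize(i,(w,400),interpolation=cv2.INTER_CUBIC)
cv2.imwrite("pics/w3.png",np.hstack([r(a,400)[:,:],r(b,400)]))
E
```

```text
4.1 [ 0.57314857 -0.02890823  0.0875341 ] [ 1.79999895e+02 -1.85022910e-02 -1.26162438e+01] [ 0.40391678  0.429076   -0.92065686] 0.030603683227666642 [-0.63629004 -0.78832239  0.53389094]
```

View pics/w3.png

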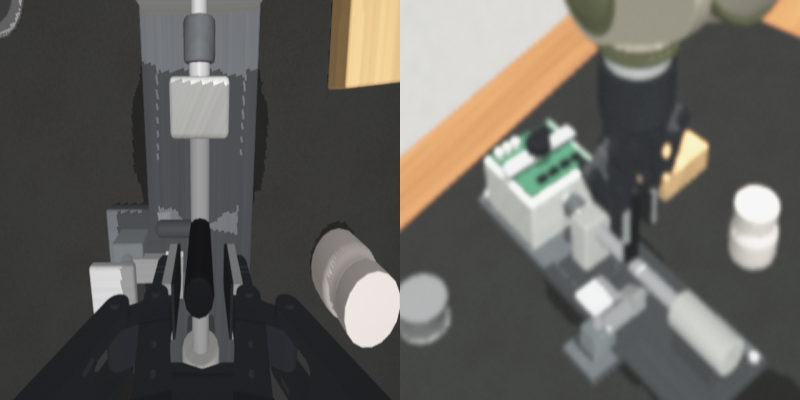

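The post (200,290 on the left) is centred between the half-closed fingers and nothing else is touched. I'll grip it and draw it back.

>>> {"name": "apply_moves", "arguments": {
  "motion": [
    {"gripper": -1,"x": 0,"y": 0,"z": 0,"wx": 0,"wy": 0,"wz": 0},
    {"gripper": -1,"x": 0,"y": 0,"z": 0,"wx": 0,"wy": 0,"wz": 0},
    {"gripper": -1,"x": 0,"y": 0,"z": 0,"wx": 0,"wy": 0,"wz": 0},
    {"gripper": -1,"x": 0,"y": 0,"z": 0,"wx": 0,"wy": 0,"wz": 0}
  ],
  "force": 70
}}

```text
t: 4.6
tcp_pos: [0.5735, -0.0272, 0.0877]
eef_rot: [-179.8, -0.0, -12.6]
contact_force: [1.7, 9.6, 2.4]
width: 0.0163
gripper_force: 68.3
```

>>> {"name": "apply_moves", "arguments": {
  "motion": [
    {"gripper": -1,"x": -3,"y": 0,"z": 0,"wx": 0,"wy": 0,"wz": 0},
    {"gripper": -1,"x": -4,"y": 0,"z": 0,"wx": 0,"wy": 0,"wz": 0},
    {"gripper": -1,"x": -5,"y": 0,"z": 0,"wx": 0,"wy": 0,"wz": 0},
    {"gripper": -1,"x": -5,"y": 0,"z": 0,"wx": 0,"wy": 0,"wz": 0},
    {"gripper": -1,"x": -5,"y": 0,"z": 0,"wx": 0,"wy": 0,"wz": 0},
    {"gripper": -1,"x": -5,"y": 0,"z": 0,"wx": 0,"wy": 0,"wz": 0},
    {"gripper": -1,"x": -5,"y": 0,"z": 0,"wx": 0,"wy": 0,"wz": 0},
    {"gripper": -1,"x": -5,"y": 0,"z": 0,"wx": 0,"wy": 0,"wz": 0},
    {"gripper": -1,"x": -3,"y": 0,"z": 0,"wx": 0,"wy": 0,"wz": 0},
    {"gripper": -1,"x": 0,"y": 0,"z": 0,"wx": 0,"wy": 0,"wz": 0}
  ]
}}

```text
t: 5.6
tcp_pos: [0.5362, -0.019, 0.0878]
eef_rot: [-179.8, -0.3, -12.6]
contact_force: [10.6, 8.3, -2.7]
width: 0.0162
gripper_force: 68.4
```

>>> {"name": "apply_moves", "arguments": {
  "motion": [
    {"gripper": -1,"x": -2,"y": -1,"z": 0,"wx": 0,"wy": 0,"wz": 0},
    {"gripper": -1,"x": -2,"y": -0.5,"z": 0,"wx": 0,"wy": 0,"wz": 0},
    {"gripper": -1,"x": -2,"y": 0,"z": 0,"wx": 0,"wy": 0,"wz": 0},
    {"gripper": -1,"x": -2,"y": 0,"z": 0,"wx": 0,"wy": 0,"wz": 0},
    {"gripper": -1,"x": -2,"y": 0,"z": 0,"wx": 0,"wy": 0,"wz": 0},
    {"gripper": -1,"x": -2,"y": 0,"z": 0,"wx": 0,"wy": 0,"wz": 0},
    {"gripper": -1,"x": 0,"y": 0,"z": 0,"wx": 0,"wy": 0,"wz": 0}
  ]
}}

```text
t: 6.3
tcp_pos: [0.5251, -0.0164, 0.0878]
eef_rot: [-180.0, -0.4, -12.6]
contact_force: [10.4, 0.0, -4.3]
width: 0.016
gripper_force: 68.4
```

>>> {"name": "apply_moves", "arguments": {
  "motion": [
    {"gripper": -1,"x": -1.5,"y": 0,"z": 0,"wx": 0,"wy": 0,"wz": 0},
    {"gripper": -1,"x": -1,"y": 0,"z": 0,"wx": 0,"wy": 0,"wz": 0},
    {"gripper": -1,"x": 0,"y": 0,"z": 0,"wx": 0,"wy": 0,"wz": 0}
  ]
}}

```text
t: 6.6
tcp_pos: [0.5228, -0.0159, 0.0878]
eef_rot: [-180.0, -0.4, -12.6]
contact_force: [10.4, -0.0, -5.1]
width: 0.0161
gripper_force: 68.4
```

```bash
python3 - <<'E'
from workcell import robot,vision
from h import *
import cv2
s=robot.state();print(s["t"],s["tcp_pos"],s["contact_force"],s["width"])
a=vision.grab_frame("wrist")["color"];b=vision.grab_frame("side")["color"][140:240,270:395]
cv2.imwrite("pics/w4.png",np.hstack([cv2.resize(a[:,100:500],(400,400)),cv2.resize(b,(400,400),interpolation=cv2.INTER_CUBIC)]))
E
```

```text
6.6 [ 0.52282203 -0.01594146  0.08775457] [10.40938265 -0.03556999 -5.09694967] 0.01607774801951046
```

View pics/w4.png

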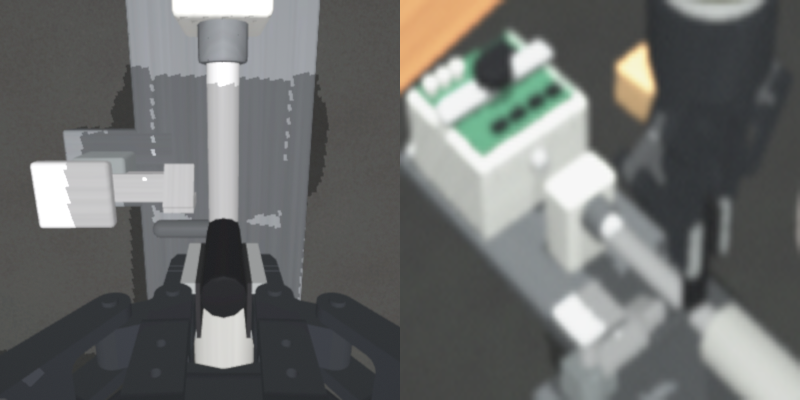

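The post (222,295) is still firmly between the fingers, drawn about 52 mm, and the trigger pad looks level at (75,195). I'll ease forward to see whether the sear takes the load before opening.

>>> {"name": "apply_moves", "arguments": {
  "motion": [
    {"gripper": -1,"x": 1.5,"y": 0,"z": 0,"wx": 0,"wy": 0,"wz": 0},
    {"gripper": -1,"x": 1.5,"y": 0,"z": 0,"wx": 0,"wy": 0,"wz": 0},
    {"gripper": -1,"x": 1.5,"y": 0,"z": 0,"wx": 0,"wy": 0,"wz": 0},
    {"gripper": -1,"x": 0,"y": 0,"z": 0,"wx": 0,"wy": 0,"wz": 0}
  ]
}}

```text
t: 7.1
tcp_pos: [0.5274, -0.0169, 0.0878]
eef_rot: [-180.0, -0.4, -12.6]
contact_force: [10.8, 0.6, -4.7]
width: 0.0161
gripper_force: 68.4
```

>>> {"name": "apply_moves", "arguments": {
  "motion": [
    {"gripper": -1,"x": 1.5,"y": 0,"z": 0,"wx": 0,"wy": 0,"wz": 0},
    {"gripper": -1,"x": 1,"y": 0,"z": 0,"wx": 0,"wy": 0,"wz": 0},
    {"gripper": -1,"x": 0,"y": 0,"z": 0,"wx": 0,"wy": 0,"wz": 0}
  ]
}}

```text
t: 7.4
tcp_pos: [0.5284, -0.0172, 0.0877]
eef_rot: [-180.0, -0.2, -12.6]
contact_force: [6.3, 1.7, -1.2]
width: 0.0159
gripper_force: 68.8
```

Only 1 mm of the commanded 2.5 mm was followed and the pull dropped, so the sear has caught. I'll ease the rest off and open.

>>> {"name": "apply_moves", "arguments": {
  "motion": [
    {"gripper": -1,"x": 1.5,"y": 0,"z": 0,"wx": 0,"wy": 0,"wz": 0},
    {"gripper": -1,"x": 1,"y": 0,"z": 0,"wx": 0,"wy": 0,"wz": 0},
    {"gripper": -1,"x": 0,"y": 0,"z": 0,"wx": 0,"wy": 0,"wz": 0}
  ]
}}

```text
t: 7.7
tcp_pos: [0.5287, -0.0172, 0.0877]
eef_rot: [-180.0, 0.1, -12.6]
contact_force: [-3.7, 2.4, 6.2]
width: 0.0159
gripper_force: 69.7
```

>>> {"name": "apply_moves", "arguments": {
  "motion": [
    {"gripper": -0.2,"x": 0,"y": 0,"z": 0,"wx": 0,"wy": 0,"wz": 0},
    {"gripper": -0.2,"x": 0,"y": 0,"z": 0,"wx": 0,"wy": 0,"wz": 0},
    {"gripper": -0.2,"x": 0,"y": 0,"z": 0,"wx": 0,"wy": 0,"wz": 0},
    {"gripper": -0.2,"x": 0,"y": 0,"z": 0,"wx": 0,"wy": 0,"wz": 0},
    {"gripper": -0.2,"x": 0,"y": 0,"z": -10,"wx": 0,"wy": 0,"wz": 0},
    {"gripper": -0.2,"x": 0,"y": 0,"z": -25,"wx": 0,"wy": 0,"wz": 0},
    {"gripper": -0.2,"x": 0,"y": 0,"z": -30,"wx": 0,"wy": 0,"wz": 0},
    {"gripper": -0.2,"x": 0,"y": 0,"z": -30,"wx": 0,"wy": 0,"wz": 0},
    {"gripper": -0.2,"x": 0,"y": 0,"z": 0,"wx": 0,"wy": 0,"wz": 0},
    {"gripper": -0.2,"x": 0,"y": 0,"z": 0,"wx": 0,"wy": 0,"wz": 0}
  ]
}}

```text
t: 8.7
tcp_pos: [0.5295, -0.0176, 0.183]
eef_rot: [180.0, -0.1, -12.6]
contact_force: [-0.6, 0.3, -0.7]
width: 0.0344
gripper_force: 0.0
```

```bash
python3 - <<'E'
from workcell import robot,vision
from h import *
import cv2
s=robot.state();print(s["t"],s["tcp_pos"],s["contact_force"],s["width"])
f=vision.grab_frame("wrist");a=f["color"];g=vision.grab_frame("top")
print("pad",proj(f,[.563,.0465,.075]),"cocked post",proj(f,[.5288,-.0182,.12]),proj(g,[.5288,-.0182,.12]))
# tcp goal: tool centre over the pad, pushed a little outward (+y of the fixture)
print(rel([.563,.0465,.095],s))
b=g["color"][165:240,290:365]
cv2.imwrite("pics/w5.png",np.hstack([cv2.resize(a[:,100:500],(400,400)),cv2.resize(b,(400,400),interpolation=cv2.INTER_CUBIC)]))
E
```

```text
8.7 [ 0.52952087 -0.01760676  0.18295885] [-0.61343448  0.31805523 -0.71038232] 0.03437517366477011
pad (np.float64(228.4882087123845), np.float64(171.1974291744409)) cocked post (np.float64(325.33570357279166), np.float64(216.40315027930066)) (np.float64(338.2494426341211), np.float64(227.27805716811378))
[ 18.56195913 -69.87762985  87.97646758]
```

View pics/w5.png

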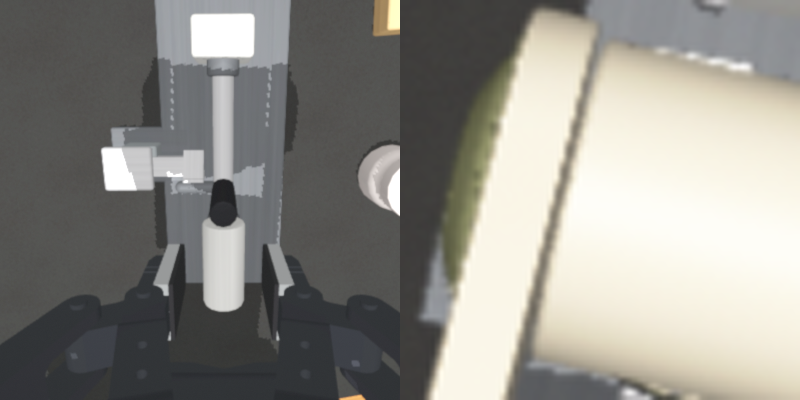

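The post top at (323,213) matches the cocked position (325,216), so it stays cocked after release. Next I'll shut the fingers, go over the pad slightly to its outer side, and come down.

>>> {"name": "apply_moves", "arguments": {
  "motion": [
    {"gripper": -1,"x": 6,"y": -24,"z": 0,"wx": 0,"wy": 0,"wz": 0},
    {"gripper": -1,"x": 6,"y": -24,"z": 0,"wx": 0,"wy": 0,"wz": 0},
    {"gripper": -1,"x": 6.5,"y": -24,"z": 0,"wx": 0,"wy": 0,"wz": 0},
    {"gripper": -1,"x": 0,"y": 0,"z": 20,"wx": 0,"wy": 0,"wz": 0},
    {"gripper": -1,"x": 0,"y": 0,"z": 25,"wx": 0,"wy": 0,"wz": 0},
    {"gripper": -1,"x": 0,"y": 0,"z": 25,"wx": 0,"wy": 0,"wz": 0},
    {"gripper": -1,"x": 0,"y": 0,"z": 18,"wx": 0,"wy": 0,"wz": 0},
    {"gripper": -1,"x": 0,"y": 0,"z": 8,"wx": 0,"wy": 0,"wz": 0},
    {"gripper": -1,"x": 0,"y": 0,"z": 4,"wx": 0,"wy": 0,"wz": 0},
    {"gripper": -1,"x": 0,"y": 0,"z": 0,"wx": 0,"wy": 0,"wz": 0},
    {"gripper": -1,"x": 0,"y": 0,"z": 0,"wx": 0,"wy": 0,"wz": 0}
  ]
}}

```text
t: 9.9
tcp_pos: [0.5637, 0.0486, 0.083]
eef_rot: [-180.0, -0.1, -12.6]
contact_force: [0.0, -0.5, -0.1]
width: -0.0001
gripper_force: 0.0
```

```bash
python3 - <<'E'
from workcell import robot,vision
from h import *
import cv2
s=robot.state();print(s["t"],s["contact_force"],s["width"],rel([.563,.0465,.075],s))
a=vision.grab_frame("wrist")["color"];b=vision.grab_frame("side")["color"][140:240,270:395]
cv2.imwrite("pics/w6.png",np.hstack([cv2.resize(a[:,100:500],(400,400)),cv2.resize(b,(400,400),interpolation=cv2.INTER_CUBIC)]))
E
```

```text
9.9 [ 0.0313126  -0.45579651 -0.14720104] -9.852941613558644e-05 [-0.22053564  2.1692933   8.01364012]
```

View pics/w6.png

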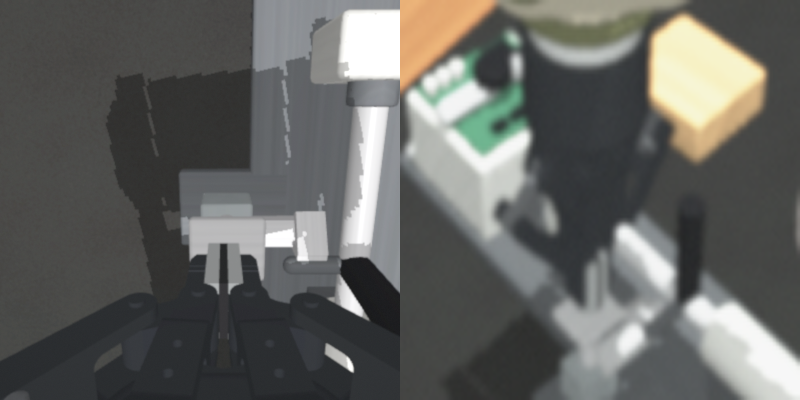

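The shut fingers are right above the pad (wrist view, 228,240) and the cocked post stands clear to the side. Now the press.

>>> {"name": "apply_moves", "arguments": {
  "motion": [
    {"gripper": -1,"x": 0,"y": 0,"z": 4,"wx": 0,"wy": 0,"wz": 0},
    {"gripper": -1,"x": 0,"y": 0,"z": 4,"wx": 0,"wy": 0,"wz": 0},
    {"gripper": -1,"x": 0,"y": 0,"z": 3,"wx": 0,"wy": 0,"wz": 0},
    {"gripper": -1,"x": 0,"y": 0,"z": 3,"wx": 0,"wy": 0,"wz": 0},
    {"gripper": -1,"x": 0,"y": 0,"z": 3,"wx": 0,"wy": 0,"wz": 0},
    {"gripper": -1,"x": 0,"y": 0,"z": 2.5,"wx": 0,"wy": 0,"wz": 0},
    {"gripper": -1,"x": 0,"y": 0,"z": 0,"wx": 0,"wy": 0,"wz": 0},
    {"gripper": -1,"x": 0,"y": 0,"z": 0,"wx": 0,"wy": 0,"wz": 0}
  ]
}}

```text
t: 10.8
tcp_pos: [0.5634, 0.0487, 0.063]
eef_rot: [-180.0, -0.0, -12.6]
contact_force: [-0.8, 0.4, 4.8]
width: 0.0003
gripper_force: 2.4
```

>>> {"name": "apply_moves", "arguments": {
  "motion": [
    {"gripper": -1,"x": 0,"y": 0,"z": -10,"wx": 0,"wy": 0,"wz": 0},
    {"gripper": -1,"x": 0,"y": 0,"z": -20,"wx": 0,"wy": 0,"wz": 0},
    {"gripper": -1,"x": 0,"y": 0,"z": -35,"wx": 0,"wy": 0,"wz": 0},
    {"gripper": -1,"x": 0,"y": 0,"z": -35,"wx": 0,"wy": 0,"wz": 0},
    {"gripper": -1,"x": -15,"y": 20,"z": -30,"wx": 0,"wy": 0,"wz": 0},
    {"gripper": -1,"x": -20,"y": 25,"z": -20,"wx": 0,"wy": 0,"wz": 0},
    {"gripper": -1,"x": -20,"y": 25,"z": 0,"wx": 0,"wy": 0,"wz": 0},
    {"gripper": -1,"x": 0,"y": 0,"z": 0,"wx": 0,"wy": 0,"wz": 0},
    {"gripper": -1,"x": 0,"y": 0,"z": 0,"wx": 0,"wy": 0,"wz": 0}
  ]
}}

```text
t: 11.7
tcp_pos: [0.4942, -0.0079, 0.2133]
eef_rot: [-180.0, -0.0, -12.7]
contact_force: [0.1, -0.5, 0.9]
width: -0.0001
gripper_force: 0.0
```

```bash
python3 - <<'E'
from workcell import robot,vision
from h import *
import cv2
s=robot.state();print(s["t"],s["tcp_pos"],s["contact_force"])
f=vision.grab_frame("wrist");a=f["color"];g=vision.grab_frame("side");b=g["color"][140:240,270:395]
e=np.array([.976,-.218,0])
for k in(0,.007,.010):
    X=np.array([.5727,-.028,.12])+e*k;print(k,proj(f,X),proj(g,X))
cv2.imwrite("pics/w7.png",np.hstack([cv2.resize(a[:300,180:480],(400,400)),cv2.resize(b,(400,400),interpolation=cv2.INTER_CUBIC)]))
E
```

```text
11.7 [ 0.49421407 -0.00790088  0.21329225] [ 0.08898741 -0.49663485  0.87390042]
0 (np.float64(327.85317122665685), np.float64(80.36145404172169)) (np.float64(346.14405003604884), np.float64(180.27208792599475))
0.007 (np.float64(327.87371022307474), np.float64(68.74420129092422)) (np.float64(343.9058796077792), np.float64(178.6535709740896))
0.01 (np.float64(327.88262458517585), np.float64(63.70206605055898)) (np.float64(342.9528274471645), np.float64(177.9643781143675))
```

View pics/w7.png

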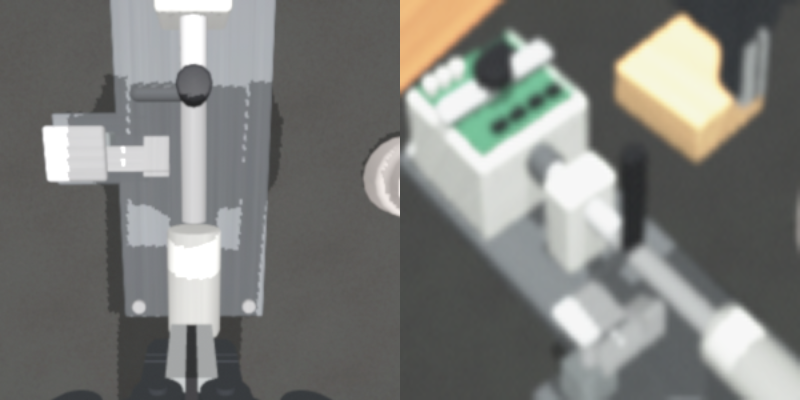

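The striker has fired. The post top sits at about (326,65) in the wrist view, roughly 9 mm ahead of its rest place, and the head is against the housing. I'll check the travel numerically by going back to the earlier viewing pose and comparing frames.

>>> {"name": "apply_moves", "arguments": {
  "motion": [
    {"gripper": 1,"x": 21,"y": 12,"z": -6,"wx": 0,"wy": 0,"wz": 0},
    {"gripper": 1,"x": 21,"y": 12,"z": -6,"wx": 0,"wy": 0,"wz": 0},
    {"gripper": 1,"x": 21,"y": 12,"z": -6,"wx": 0,"wy": 0,"wz": 0},
    {"gripper": 1,"x": 0,"y": 0,"z": 0,"wx": 0,"wy": 0,"wz": 0},
    {"gripper": 1,"x": 0,"y": 0,"z": 0,"wx": 0,"wy": 0,"wz": 0},
    {"gripper": 1,"x": 0,"y": 0,"z": 0,"wx": 0,"wy": 0,"wz": 0}
  ]
}}

```text
t: 12.4
tcp_pos: [0.5475, -0.0557, 0.2303]
eef_rot: [-180.0, 0.1, -12.6]
contact_force: [-0.2, -0.2, 0.0]
width: 0.0847
gripper_force: 0.0
```

```bash
python3 - <<'E'
from workcell import robot,vision
from h import *
import cv2,pickle
s=robot.state();print(s["t"],s["tcp_pos"],s["eef_rot"])
f=vision.grab_frame("wrist");w=pickle.load(open("w2.pkl","rb"))
e=np.array([.976,-.218,0]);P=np.array([.5727,-.028,.12])
def top(fr,lo,hi,tag):
    g=cv2.cvtColor(fr["color"],cv2.COLOR_BGR2GRAY);return g
def match(X,h,frA,frB,search):
    ga,gb=top(frA,0,0,0),top(frB,0,0,0);u,v=map(int,np.round(proj(frA,X)));t=ga[v-h:v+h,u-h:u+h]
    U,V=map(int,np.round(proj(frB,X)));S=h+search;sub=gb[max(V-S,0):V+S,max(U-S,0):U+S]
    r=cv2.matchTemplate(sub,t,cv2.TM_CCOEFF_NORMED);_,m,_,l=cv2.minMaxLoc(r)
    x,y=l;q=r[max(y-1,0):y+2,x];d=0 if len(q)<3 else .5*(q[0]-q[2])/(q[0]-2*q[1]+q[2])
    pa=np.array([x+max(U-S,0)+h,y+d+max(V-S,0)+h]);pr=proj(frA,X);pp=pa+np.array(pr)-[u,v]
    return m,pr,proj(frB,X),pp,(onplane(frB,*pp,X[2])-X)@e*1e3
Y=np.array([.218,.976,0])
print("post",match(P-e*.002,9,w,f,22))
print("bearing(fixed)",match(P*[1,1,0]+e*.066+[0,0,.066],20,w,f,12))
print("pad(fixed)",match(np.array([.563,.0465,.075]),22,w,f,12))
E
```

```text
12.4 [ 0.54752579 -0.05569275  0.23033793] [-1.79985024e+02  7.82799049e-02 -1.25667633e+01]
post (0.9753983616828918, (np.float64(278.99101354520667), np.float64(174.1163056486814)), (np.float64(280.1161413537988), np.float64(172.96695593626615)), array([278.99101355, 162.03544933]), np.float64(8.178993816568621))
bearing(fixed) (0.893616259098053, (np.float64(283.96521981116774), np.float64(80.33022708049461)), (np.float64(284.9658634636496), np.float64(79.03331684652893)), array([283.96521981,  78.80469913]), np.float64(0.18023716301470463))
pad(fixed) (0.9956861734390259, (np.float64(206.25824191609865), np.float64(189.24828644192485)), (np.float64(207.06440922371206), np.float64(188.32809934058662)), array([207.25824192, 188.37418671]), np.float64(-0.042009512817730986))
```

```bash
python3 - <<'E'
from workcell import vision
from h import *
import cv2,pickle
f=vision.grab_frame("wrist");w=pickle.load(open("w2.pkl","rb"))
P=np.array([.5727,-.028,0]);e=np.array([.976,-.218,0])
for fr in(w,f):
    g=cv2.cvtColor(fr["color"],cv2.COLOR_BGR2GRAY);u=int(proj(fr,P+e*.11+[0,0,.056])[0])
    print(u,[round(proj(fr,P+e*k+[0,0,.056])[1],1) for k in(.09,.1,.11,.12)])
    for du in(-8,0,8): print(du,g[0:64,u+du].tolist())
E
```

```text
283 [np.float64(50.8), np.float64(37.9), np.float64(24.7), np.float64(11.2)]
-8 [141, 149, 212, 242, 244, 243, 241, 241, 241, 237, 229, 220, 205, 174, 138, 129, 129, 140, 151, 152, 152, 151, 151, 150, 150, 150, 149, 133, 114, 114, 116, 116, 116, 116, 115, 115, 116, 115, 116, 114, 114, 113, 113, 114, 115, 117, 118, 117, 117, 117, 118, 117, 109, 99, 146, 178, 183, 182, 181, 179, 174, 169, 194, 201]
0 [139, 138, 192, 232, 243, 242, 241, 241, 241, 238, 230, 220, 205, 176, 143, 133, 161, 199, 216, 217, 217, 217, 217, 218, 218, 218, 215, 187, 135, 125, 125, 125, 125, 126, 125, 127, 126, 125, 125, 125, 125, 127, 129, 131, 132, 131, 130, 132, 132, 132, 131, 126, 113, 126, 197, 227, 230, 228, 215, 197, 181, 161, 166, 179]
8 [139, 144, 203, 237, 244, 243, 242, 242, 242, 238, 230, 219, 204, 175, 142, 124, 121, 124, 124, 124, 124, 121, 118, 114, 112, 108, 96, 87, 90, 97, 101, 102, 104, 105, 105, 106, 105, 105, 104, 104, 103, 103, 102, 101, 100, 99, 99, 100, 101, 101, 101, 100, 96, 87, 116, 149, 159, 161, 160, 150, 139, 144, 164, 177]
284 [np.float64(49.5), np.float64(36.5), np.float64(23.3), np.
[... 268 characters left out ...]
189, 189, 189, 188, 187, 187, 186, 185, 183, 182, 181, 184, 185, 187]
0 [154, 216, 242, 243, 242, 241, 241, 240, 234, 224, 213, 193, 157, 130, 121, 119, 123, 124, 124, 124, 124, 125, 125, 125, 124, 124, 124, 124, 125, 127, 129, 129, 129, 128, 128, 128, 129, 129, 125, 115, 111, 187, 221, 225, 226, 226, 226, 227, 227, 227, 227, 228, 228, 228, 228, 228, 229, 229, 227, 207, 173, 171, 180, 185]
8 [177, 216, 236, 243, 242, 241, 241, 240, 234, 224, 213, 192, 156, 129, 122, 109, 99, 98, 99, 100, 102, 102, 102, 103, 103, 102, 101, 101, 101, 100, 99, 99, 97, 97, 97, 97, 98, 98, 98, 95, 85, 79, 116, 142, 147, 148, 149, 149, 149, 150, 151, 152, 153, 155, 155, 156, 157, 157, 157, 158, 162, 170, 178, 182]
```

Before the shot the bright dowel filled rows 16–27 between the head and the housing (about 8.5 mm). Now the head meets the housing edge at rows 13–15 with no gap, so the dowel is home. I'll hand it in.

```bash
python3 -c "
from workcell import ticket
print(ticket.sign_off())"
```

```text
the job is handed in; nothing more can be done
None
```

The striker was cocked, released and fired with the trigger pad; by the camera check it drove the dowel about 8 mm, flush with the housing, the arm kept clear of the jar, spool and wooden block, and the job was handed in at about 12.5 s.

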